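# Change the bulb test over from the pear to the globe

## Robot

A 6-joint arm with a two-finger parallel gripper is mounted at the origin on the work surface. World frame = base frame: x ahead of the robot, y to its left, z up, the work surface at z = 0. Lengths are in m, angles in rad, forces in N, time in s.
With the tool pointing down it reaches from about 0.35 to 0.85 m from the base axis. Payload 8.1 kg.
Tool frame: the origin (TCP) lies midway between the tips of the shut fingers; the grasp point (between the pads) lies 19 mm behind it; z points along the fingers, y is the direction in which the jaws open and shut (so a half turn about z gives the same grasp; the last joint's range is limited). The gripper opens to 93 mm and grips with 3 to 60 N. Pads are 15 mm wide; open, the fingers measure 128 mm over their backs; the gripper's body (75 mm by 188 mm) begins 65 mm behind the grasp point.
Start: joints at [1.052, 0.13, 1.488, -0, 1.523, -0.085], TCP at [0.252, 0.544, 0.219] pointing down, gripper open.
Joint ranges: [-2.96, 2.96], [-0.89, 2.26], [0.02, 2.5], [-1.34, 4.48], [0, 2.73], [-2.66, 2.66]. Speed limits (rad/s): [2.39, 2.39, 2.79, 3.14, 3.14, 3.14].

## Interface

Orientations are given as a unit quaternion [x, y, z, w].
In Python, from plant import status, imaging, finish_job gives the robot as it stands.
- The arm moves only by the tool jog_arm, never from a script. Its argument "rows" is one flat list of numbers, 7 for each row, row after row: the closure, from 0 (fully open) to 1 (shut), then the shift along the world's x, y, z in mm, then the turn, a rotation vector about the world's x, y, z in rad. A call has 1 to 20 rows; each row is the pose to reach, as a shift and turn from the pose commanded when the call began; what a row does not reach only later rows make up. A row lasts 1/10 s, in which the tool goes at most 50 mm and 8.59 degrees, less where a joint would pass 70% of its speed; a pose out of reach is approached as far as the arm can. A call with a gripper value outside its range is refused whole. The fingers move at their own pace and stop on an object; "squeeze" is the grip in N (left out, the last holds). Time passes only in rows, so rows that repeat a pose let the fingers close. It gives the time, the measured TCP pose, the force and the opening at its end, in the units of the state.
- status.read_state(): the state, without advancing time (a new reading comes with each control period).
- imaging.snapshot(name): name is "scene" or "top" or "wrist"; returns a dict with "pixels" (400x640x3 uint8, red, green, blue), "camera_matrix" (3x3 intrinsics, pixels), "R" (3x3) and "t" (3): a world point X has camera coordinates R X + t. Camera axes: x right, y down, z forward; pixel columns grow to the right and rows downward; lengths in m; the calibration is good to about 2 mm. A picture is of the moment at which its call begins. There is no depth.
- finish_job(): hands the job in, once; it reports no verdict.
The state is a dict: "time_s": time; "q": joint angles; "joint_vel": joint speeds; "joint_efforts": joint torques, N m; "tcp_pos": TCP position; "tool_rot": TCP orientation; "ft_force": force on the tool from outside, world axes, zero at the start; "ft_torque": the same for the moment, N m; "width": finger opening in m.
Only numpy, scipy, OpenCV 4.12 (cv2) and the standard library are available. Lean on these libraries where they do the work, as an engineer would, in place of code of your own. Each camera call takes 0.05 s, during which the arm holds its last target. There are 200 camera calls.

## Task

On the bulb test board each bulb has its own rocker switch in front of it, on when the rocker's end next to the bulb is down; only the pear-shaped bulb is on. With light presses of the shut fingertips, first switch off the pear bulb, then switch on the big globe bulb, so that the watt meter never carries both, and withdraw. Leave the other two positions alone, touch no bulb, and do not disturb the cartons, the lamp base or the loose ring.

Things in the scene. Friction and masses are not known exactly. Their poses are not given: they have to be found in the camera images.
- module_pear: pear bulb's test position: one of 4 identical fixed grey boxes in a row, 255 x 99 x 50 mm (x -50 to 205). Origin on its underside (12 above bench) below the centre of its rocker switch; +x from switch to bulb, z up. White paddle, 60 (x) by 40 (y), pivots about y at x 0, z 58; level, its top is at z 64.5; at rest one end is 4 higher, the other 4 lower. Frame round it: top z 58. Pressed home, switch and frame give 1 mm per 10 N. Holder (diameter 46) at x 165, mouth z 98
- module_globe: globe bulb's test position: one of 4 identical fixed grey boxes in a row, 255 x 99 x 50 mm (x -50 to 205). Origin on its underside (12 above bench) below the centre of its rocker switch; +x from switch to bulb, z up. White paddle, 60 (x) by 40 (y), pivots about y at x 0, z 58; level, its top is at z 64.5; at rest one end is 4 higher, the other 4 lower. Frame round it: top z 58. Pressed home, switch and frame give 1 mm per 10 N. Holder (diameter 46) at x 165, mouth z 98
- module_candle: candle bulb's test position: one of 4 identical fixed grey boxes in a row, 255 x 99 x 50 mm (x -50 to 205). Origin on its underside (12 above bench) below the centre of its rocker switch; +x from switch to bulb, z up. White paddle, 60 (x) by 40 (y), pivots about y at x 0, z 58; level, its top is at z 64.5; at rest one end is 4 higher, the other 4 lower. Frame round it: top z 58. Pressed home, switch and frame give 1 mm per 10 N. Holder (diameter 46) at x 165, mouth z 98
- module_reflector: reflector bulb's test position: one of 4 identical fixed grey boxes in a row, 255 x 99 x 50 mm (x -50 to 205). Origin on its underside (12 above bench) below the centre of its rocker switch; +x from switch to bulb, z up. White paddle, 60 (x) by 40 (y), pivots about y at x 0, z 58; level, its top is at z 64.5; at rest one end is 4 higher, the other 4 lower. Frame round it: top z 58. Pressed home, switch and frame give 1 mm per 10 N. Holder (diameter 46) at x 165, mouth z 98
- switch_pear (a joint): rocker switch of the pear bulb, rad: 0 = off (end next to the bulb up, other end down), 0.28 = on (end next to the bulb down). An over-centre spring snaps it either way from the middle (0.14) and holds it there. Pressing the raised end 20 mm from the pivot takes 2 to 3 N; it goes over once that end is pressed slightly below level
- switch_globe (a joint): rocker switch of the globe bulb, rad: 0 = off (end next to the bulb up, other end down), 0.28 = on (end next to the bulb down). An over-centre spring snaps it either way from the middle (0.14) and holds it there. Pressing the raised end 20 mm from the pivot takes 2 to 3 N; it goes over once that end is pressed slightly below level
- switch_candle (a joint): rocker switch of the candle bulb, rad: 0 = off (end next to the bulb up, other end down), 0.28 = on (end next to the bulb down). An over-centre spring snaps it either way from the middle (0.14) and holds it there. Pressing the raised end 20 mm from the pivot takes 2 to 3 N; it goes over once that end is pressed slightly below level
- switch_reflector (a joint): rocker switch of the reflector bulb, rad: 0 = off (end next to the bulb up, other end down), 0.28 = on (end next to the bulb down). An over-centre spring snaps it either way from the middle (0.14) and holds it there. Pressing the raised end 20 mm from the pivot takes 2 to 3 N; it goes over once that end is pressed slightly below level
- bulb_pear: ordinary pear-shaped bulb, widest diameter 60, standing 88 above the holder's mouth (mm); white, screwed into its holder. Origin on its axis at the holder's mouth, z up. Fragile
- bulb_globe: large ball-shaped (globe) bulb, diameter 95, standing 108 above the holder's mouth (mm); white, screwed into its holder. Origin on its axis at the holder's mouth, z up. Fragile
- bulb_candle: slim pointed candle bulb, diameter 35, standing 84 above the holder's mouth (mm); white, screwed into its holder. Origin on its axis at the holder's mouth, z up. Fragile
- bulb_reflector: reflector bulb, a cone widening upward to a flat round face of diameter 80, standing 85 above the holder's mouth (mm); white, screwed into its holder. Origin on its axis at the holder's mouth, z up. Fragile
- lamp_base: loose ceramic table-lamp base with petal relief and black bare lampholder, diameter 125, height 306 mm, about 1 kg; origin at the centre of its underside
- carton_closed: loose closed white bulb carton standing upright, 62 x 62 x 115 mm; origin at the centre of its underside
- carton_open: loose empty white bulb carton standing upright with its top flap up, 62 x 62 x 115 mm, flap to 173 mm; origin at the centre of its underside
- shade_ring: loose black plastic shade ring lying flat on the bench before the board, outer diameter 54, inner 39, height 12 mm; origin at the centre of its underside

How it is judged:
By the outcome, as a careful person would: the job done as asked, in the order asked, and still so for the second after the job is handed in, with the robot touching nothing.
It also fails if it takes over 34 s, if anything falls off the work surface, if the arm or the gripper's body presses on something with over 40 N, if the wrist force passes 120 N, or if a joint passes its speed limit or range.

## Working session

There is one attempt and no reset: what is moved stays moved. The work goes in short steps, Python scripts to look and compute and a tool call to move; the robot and the scene stay as the last step left them, time stands still between calls to the robot, and variables do not carry over. Pictures are saved under pics/ and viewed, about 8 in all and at most 12, crops included, and the job is handed in when it is done.

Besides the shell and the picture viewer there is one more tool, called after "Call:" as name(argument=value, ...) on one line, values as JSON. jog_arm: Moves the arm, as the interface text tells. Its arguments: {"type":"object","properties":{"rows":{"type":"array"},"squeeze":{"type":"number"}},"required":["rows"]}

```bash
mkdir -p pics; cat > h.py <<'E'
import numpy as np,cv2,pickle
from plant import status,imaging
def snap(n,f):
    s=imaging.snapshot(n); cv2.imwrite(f'pics/{f}.png',s['pixels'][:,:,::-1]); pickle.dump(s,open(f'{f}.pkl','wb')); return s
def load(f): return pickle.load(open(f'{f}.pkl','rb'))
def ray(s,u,v,z):
    R=np.array(s['R']);t=np.array(s['t']);d=R.T@np.linalg.solve(np.array(s['camera_matrix']),[u,v,1.]);c=-R.T@t
    return c+d*(z-c[2])/d[2]
def proj(s,X):
    p=np.array(s['camera_matrix'])@(np.array(s['R'])@np.array(X)+np.array(s['t'])); return p[:2]/p[2]
E
python3 - <<'E'
from h import *
for n in('scene','top'): s=snap(n,n+'0'); print(n,-np.array(s['R']).T@s['t'])
print(status.read_state())
E
```

```text
scene [1.05580924 0.81626655 1.25260386]
top [0.4146817  0.05951496 0.96478892]
{'time_s': 0.1, 'q': array([ 1.05158341e+00,  1.31079481e-01,  1.48922648e+00, -3.72607180e-07,
        1.52298418e+00, -8.53844042e-02]), 'joint_vel': array([ 0.00014369, -0.0030921 , -0.00119151, -0.0014795 ,  0.00213402,
        0.00143712]), 'joint_efforts': array([ 8.72398523e-04, -5.61334956e+01, -4.93104386e+01,  7.71606714e-02,
        2.87549745e-02, -9.13378608e-05]), 'tcp_pos': array([0.2519141 , 0.54396588, 0.21766522]), 'tool_rot': array([ 2.15217131e-01,  9.76565853e-01, -8.10311940e-04, -2.52506254e-04]), 'ft_force': array([-0.46790749,  0.09122581, -0.0946889 ]), 'ft_torque': array([ 0.01491576, -0.00682411,  0.00589133]), 'width': 0.09320636568384988}
```

View pics/scene0.png

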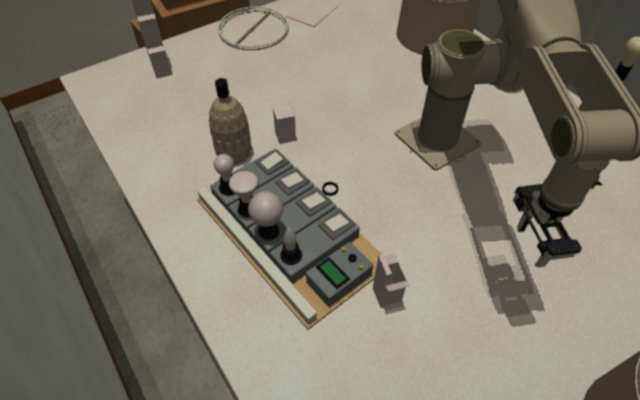

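View pics/top0.png

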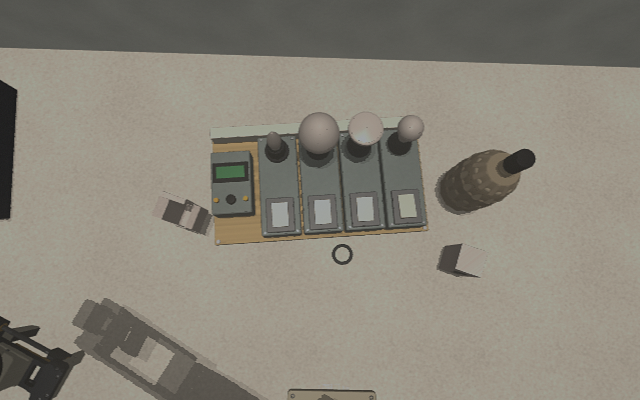

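The scene camera shows the board, and the top view gives the bulb order from left to right: candle (275,145), globe (319,135), reflector (366,128) and pear (411,128). Their switches are at about (280,214), (322,212), (365,208) and (407,206). The lamp base and closed carton are right of the pear, and the ring is at (342,254).

```bash
python3 - <<'E'
from h import *
s=load('top0'); im=s['pixels'][120:250,250:440,::-1]
cv2.imwrite('pics/crop.png',cv2.resize(np.ascontiguousarray(im),None,fx=4.2,fy=4.2,interpolation=cv2.INTER_CUBIC))
E
```

```text
(no output)
```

View pics/crop.png

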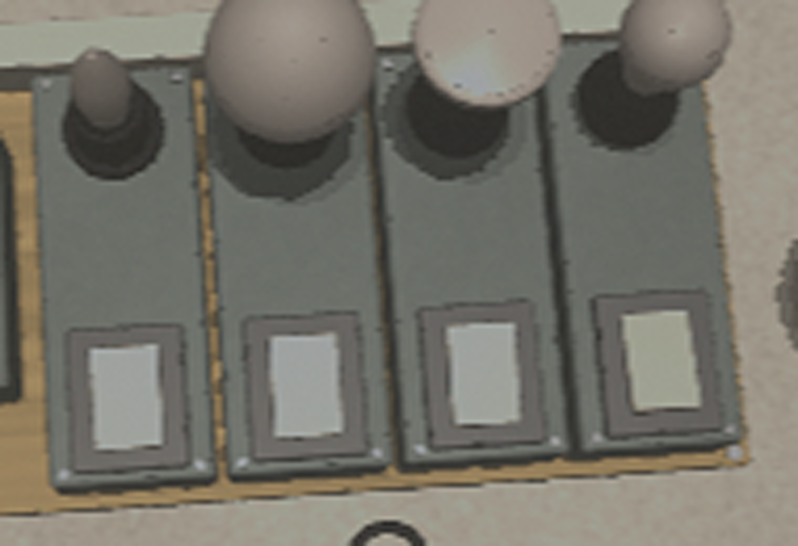

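The crop shows the pear rocker (centre 662,361) shaded differently, so it is tilted the opposite way (on). The globe rocker is centred at (307,386). Next I'll compute poses.

```bash
python3 - <<'E'
from h import *
s=load('top0')
def w(c,r,z): return ray(s,250+(c+.5)/4.2-.5,120+(r+.5)/4.2-.5,z)
P={'candle':[(88,350),(158,344),(163,447),(96,453)],'globe':[(270,336),(337,332),(344,435),(276,440)],'refl':[(446,326),(515,322),(522,422),(456,428)],'pear':[(622,315),(690,309),(702,408),(634,414)]}
F={'globe':[(243,318),(358,312),(365,458),(246,465)],'pear':[(591,297),(709,291),(722,432),(602,441)],'candle':[(67,332),(184,325),(186,468),(73,475)]}
for nm,D,z in(('paddle',P,.0765),('frame',F,.070)):
  for k,v in D.items():
    q=np.array([w(*p,z) for p in v]); d=(q[0]+q[1]-q[2]-q[3])/2
    print(nm,k,q.mean(0).round(4),'len',np.linalg.norm(d).round(4),'yaw',np.arctan2(d[1],d[0]).round(3),'wid',np.linalg.norm(q[0]-q[1]).round(4))
c={k:np.mean([w(*p,.0765) for p in v],0) for k,v in P.items()}
d=c['candle']-c['pear']; print('row dir',np.linalg.norm(d)/3, np.arctan2(-d[0],d[1]))
E
```

```text
paddle candle [0.5316 0.1384 0.0765] len 0.0608 yaw 0.102 wid 0.0411
paddle globe [0.5419 0.0332 0.0765] len 0.0613 yaw 0.083 wid 0.0395
paddle refl [ 0.5513 -0.0712  0.0765] len 0.0601 yaw 0.086 wid 0.0409
paddle pear [ 0.5617 -0.1757  0.0765] len 0.0592 yaw 0.104 wid 0.0407
frame globe [0.5414 0.0352 0.07  ] len 0.0872 yaw 0.055 wid 0.0684
frame pear [ 0.5606 -0.1738  0.07  ] len 0.0856 yaw 0.069 wid 0.071
frame candle [0.5318 0.1382 0.07  ] len 0.0848 yaw 0.067 wid 0.0693
row dir 0.10518258141699648 0.09545036868120585
```

```bash
python3 - <<'E'
from h import *
a,b=load('top0'),load('scene0')
def tri(p,q):
    A=[];B=[]
    for s,(u,v) in((a,p),(b,q)):
        M=np.array(s['camera_matrix'])@np.c_[s['R'],s['t']]
        for i,x in((0,u),(1,v)): r=x*M[2]-M[i]; A.append(r[:3]);B.append(-r[3])
    return np.linalg.lstsq(np.array(A),np.array(B),rcond=None)[0].round(3)
print('lamp top',tri((527,158),(222,82)))
print('lamp at z.306', ray(a,525,159,.306).round(3), ray(b,222,82,.306).round(3))
print('pear',tri((411,127),(224,163)),'globe',tri((319,133),(266,208)))
for z in(.1,.2): print('lamp mid rays',z,ray(a,490,178,z).round(3))
print('carton closed top',ray(a,466,261,.115).round(3))
X=tri((527,158),(222,82))
E
```

```text
lamp top [ 0.618 -0.341  0.301]
lamp at z.306 [ 0.618 -0.339  0.306] [ 0.619 -0.331  0.306]
pear [ 0.725 -0.159  0.174] globe [0.706 0.05  0.171]
lamp mid rays 0.1 [ 0.632 -0.374  0.1  ]
lamp mid rays 0.2 [ 0.607 -0.324  0.2  ]
carton closed top [ 0.429 -0.3    0.115]
```

Call:
jog_arm(rows=[1,0,0,10,0,0,0,1,40,-100,20,0,0,0.17,1,292,-722,20,0,0,0.17,1,292,-722,20,0,0,0.17,1,292,-722,20,0,0,0.17,1,292,-722,20,0,0,0.17,1,292,-722,20,0,0,0.17,1,292,-722,20,0,0,0.17,1,292,-722,20,0,0,0.17,1,292,-722,20,0,0,0.17,1,292,-722,20,0,0,0.17,1,292,-722,20,0,0,0.17,1,292,-722,20,0,0,0.17,1,292,-722,20,0,0,0.17,1,292,-722,20,0,0,0.17,1,292,-722,20,0,0,0.17,1,292,-722,20,0,0,0.17,1,292,-722,20,0,0,0.17,1,292,-722,20,0,0,0.17,1,292,-722,20,0,0,0.17], squeeze=10)

```text
time_s: 2.1
tcp_pos: [0.544, -0.1765, 0.2389]
tool_rot: [0.131, 0.991, 0.0, -0.0]
ft_force: [0.0, 0.3, -0.9]
width: 0.0005
```

Call:
jog_arm(rows=[1,0,0,-40,0,0,0,1,0,0,-80,0,0,0,1,0,0,-110,0,0,0,1,0,0,-130,0,0,0,1,0,-1,-146,0,0,0,1,0,-1,-146,0,0,0,1,0,-1,-146,0,0,0])

```text
time_s: 2.8
tcp_pos: [0.5446, -0.1782, 0.0936]
tool_rot: [0.131, 0.991, -0.0, 0.0]
ft_force: [1.2, -0.4, 0.6]
width: 0.001
```

```bash
python3 - <<'E'
from h import *
s=snap('top','t1'); w=snap('wrist','w1'); c=snap('scene','s1')
a=cv2.resize(np.ascontiguousarray(s['pixels'][120:270,330:530]),(400,300),interpolation=cv2.INTER_CUBIC)
b=cv2.resize(np.ascontiguousarray(c['pixels'][80:280,160:427]),(400,300),interpolation=cv2.INTER_CUBIC)
ww=cv2.resize(w['pixels'],(480,300))
im=np.zeros((600,800,3),np.uint8); im[:300,:400]=a; im[:300,400:]=b; im[300:,:480]=ww
cv2.imwrite('pics/m1.png',im[:,:,::-1])
print(status.read_state()['tcp_pos'])
E
```

```text
[ 0.54537594 -0.17888681  0.09454152]
```

View pics/m1.png

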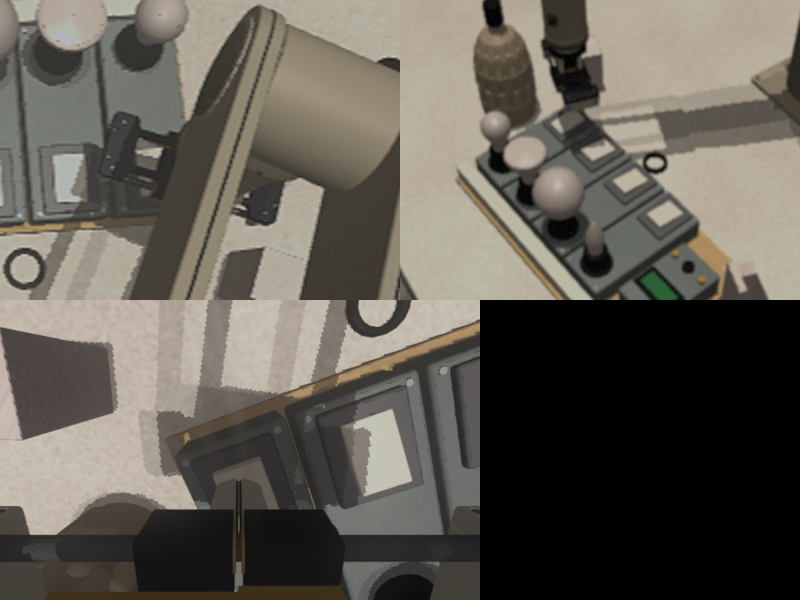

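The fingertips (wrist view, about 238,480) hang over the robot-side half of the pear paddle, whose near edge runs from about (215,470) to (265,458). The gripper is clear of the lamp base, carton and bulbs. A quick cross-check with the wrist calibration follows.

```bash
python3 - <<'E'
from h import *
s=load('w1'); f=4/3
for p in((215,470),(265,458)): print(ray(s,p[0]*f,(p[1]-300)*f,.0805).round(4))
e=np.array([.9955,.0949]);n=np.array([-.0949,.9955]);c=np.array([.5617,-.1757])
for y in(.02,-.02): print('expected',(c-.03*e+y*n).round(4))
# reflector paddle corners seen: 
for p in((340,423),(388,409),(413,480),(368,496)): print('refl',ray(s,p[0]*f,(p[1]-300)*f,.0765).round(4))
print('tip',proj(s,[.5454,-.1789,.0945])/f+[0,300])
E
```

```text
[ 0.5311 -0.1936  0.0805]
[ 0.5315 -0.1545  0.0805]
expected [ 0.5299 -0.1586]
expected [ 0.5337 -0.1985]
refl [ 0.5207 -0.0948  0.0765]
refl [ 0.5195 -0.0596  0.0765]
refl [ 0.581  -0.0458  0.0765]
refl [ 0.5858 -0.0817  0.0765]
tip [238.46145709 490.05530964]
```

Call:
jog_arm(rows=[1,-2,2,-8,0,0,0,1,-2,2,-12,0,0,0,1,-2,2,-14,0,0,0,1,-2,2,-16,0,0,0,1,-2,2,-17,0,0,0,1,-2,2,-18,0,0,0,1,-2,2,-18,0,0,0])

```text
time_s: 3.65
tcp_pos: [0.5422, -0.1766, 0.0747]
tool_rot: [0.132, 0.991, 0.0, 0.0]
ft_force: [-1.6, 0.3, 1.7]
width: 0.0008
```

Call:
jog_arm(rows=[1,0,0,-1,0,0,0,1,0,0,-1,0,0,0,1,0,0,20,0,0,0,1,0,0,60,0,0,0,1,0,0,110,0,0,0,1,0,0,160,0,0,0,1,0,50,160,0,0,0.1,1,0,100,160,0,0,0.2,1,10,150,160,0,0,0.3,1,20,212,160,0,0,0.35,1,20,212,160,0,0,0.35,1,20,212,160,0,0,0.35,1,20,212,160,0,0,0.35])

```text
time_s: 4.95
tcp_pos: [0.5621, 0.0347, 0.2344]
tool_rot: [-0.043, 0.999, -0.0, -0.0]
ft_force: [0.4, -0.2, 0.5]
width: 0.0005
```

```bash
python3 - <<'E'
from h import *
s=snap('top','t2'); c=snap('scene','s2')
b=cv2.resize(np.ascontiguousarray(c['pixels'][130:280,190:390]),(800,600),interpolation=cv2.INTER_CUBIC)
t=cv2.resize(np.ascontiguousarray(s['pixels'][120:250,250:440]),(380,260),interpolation=cv2.INTER_CUBIC)
b[:260,-380:]=t
cv2.imwrite('pics/m2.png',b[:,:,::-1])
print(status.read_state()['tcp_pos'])
E
```

```text
[0.56212761 0.03385687 0.2345102 ]
```

View pics/m2.png

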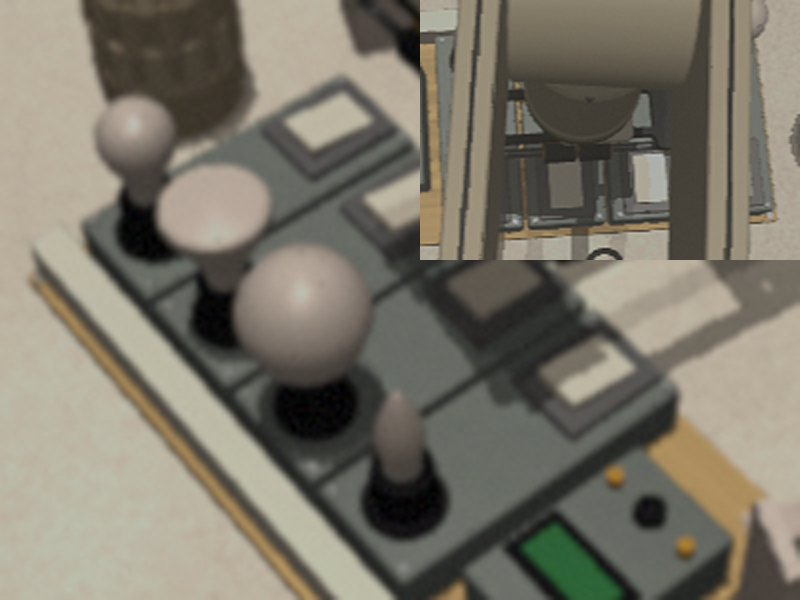

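The scene view shows all bulbs in place. The pear paddle at crop (325,122) now looks like the others. I'll compare colours numerically.

```bash
python3 - <<'E'
from h import *
c3={'pear':(.5617,-.1757),'refl':(.5513,-.0712),'globe':(.5419,.0332),'candle':(.5316,.1384)}
for f in('scene0','s1','s2'):
  s=load(f)
  for k,(x,y) in c3.items():
    u,v=np.round(proj(s,[x,y,.0765])).astype(int); print(f,k,(u,v),s['pixels'][v-2:v+3,u-3:u+4].reshape(-1,3).mean(0).round())
E
```

```text
scene0 pear (np.int64(271), np.int64(159)) [182. 178. 160.]
scene0 refl (np.int64(292), np.int64(178)) [182. 176. 157.]
scene0 globe (np.int64(313), np.int64(199)) [183. 177. 157.]
scene0 candle (np.int64(336), np.int64(221)) [183. 177. 157.]
s1 pear (np.int64(271), np.int64(159)) [93. 87. 77.]
s1 refl (np.int64(292), np.int64(178)) [163. 157. 139.]
s1 globe (np.int64(313), np.int64(199)) [186. 179. 160.]
s1 candle (np.int64(336), np.int64(221)) [186. 179. 160.]
s2 pear (np.int64(271), np.int64(159)) [187. 181. 161.]
s2 refl (np.int64(292), np.int64(178)) [182. 175. 156.]
s2 globe (np.int64(313), np.int64(199)) [94. 88. 78.]
s2 candle (np.int64(336), np.int64(221)) [138. 132. 117.]
```

Call:
jog_arm(rows=[1,0,50,0,0,0,0,1,0,100,0,0,0,0,1,0,150,0,0,0,0,1,0,150,0,0,0,0,1,0,150,0,0,0,0])

```text
time_s: 5.55
tcp_pos: [0.5623, 0.185, 0.2344]
tool_rot: [-0.043, 0.999, -0.0, -0.0]
ft_force: [0.8, -0.5, 0.8]
width: 0.0004
```

```bash
cat >> h.py <<'E'
c3={'pear':(.5617,-.1757),'refl':(.5513,-.0712),'globe':(.5419,.0332),'candle':(.5316,.1384)}
def cols(f):
  s=load(f)
  for k,(x,y) in c3.items():
    u,v=np.round(proj(s,[x,y,.0765])).astype(int); print(f,k,s['pixels'][v-4:v+5,u-3:u+4].reshape(-1,3).mean(0).round())
E
python3 - <<'E'
from h import *
snap('top','t3'); cols('top0'); cols('t3')
E
```

```text
top0 pear [159. 161. 145.]
top0 refl [159. 162. 156.]
top0 globe [159. 162. 159.]
top0 candle [159. 162. 158.]
t3 pear [187. 191. 179.]
t3 refl [187. 191. 184.]
t3 globe [186. 190. 187.]
t3 candle [120. 115. 104.]
```

```bash
python3 - <<'E'
from h import *
f=[cv2.resize(np.ascontiguousarray(load(k)['pixels'][180:240,300:440]),(784,300),interpolation=cv2.INTER_CUBIC) for k in('top0','t3')]
cv2.imwrite('pics/m3.png',np.vstack(f)[:,:,::-1])
E
```

```text
(no output)
```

View pics/m3.png

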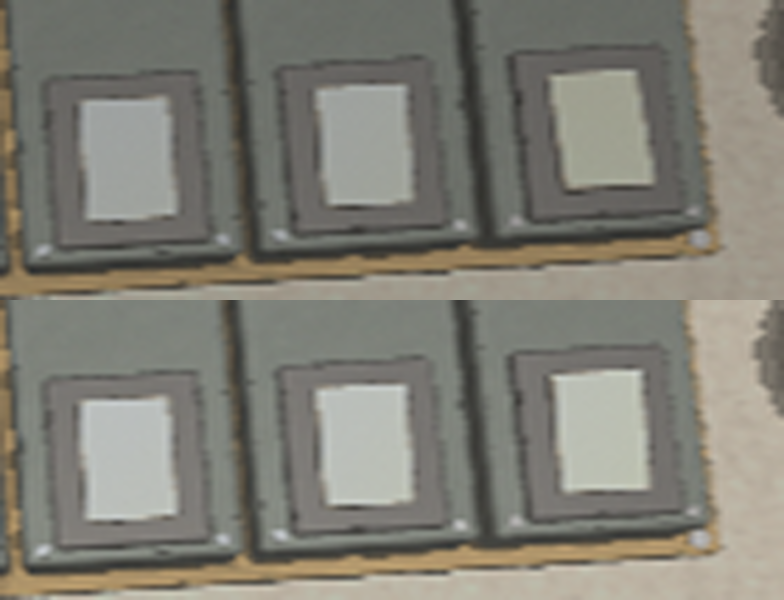

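The pear paddle outline has changed from slanted before (left edge 551→567) to parallel with its off neighbours (555→563). The right-hand bottom edge also moved inward, so it has flipped to off. Next is the globe switch.

Call:
jog_arm(rows=[1,0,-50,0,0,0,0,1,0,-100,0,0,0,0,1,0,-149,0,0,0,0,1,0,-149,0,0,0,0,1,0,-149,-40,0,0,0,1,0,-149,-80,0,0,0,1,0,-149,-115,0,0,0,1,0,-149,-135,0,0,0,1,0,-149,-145,0,0,0,1,0,-149,-150,0,0,0,1,0,-149,-153,0,0,0,1,0,-149,-156,0,0,0,1,0,-149,-158,0,0,0,1,0,-149,-159,0,0,0,1,0,-149,-160,0,0,0,1,0,-149,-160,0,0,0])

```text
time_s: 7.2
tcp_pos: [0.5623, 0.0365, 0.0748]
tool_rot: [-0.043, 0.999, -0.0, 0.0]
ft_force: [2.3, -1.0, 1.0]
width: 0.0004
```

Then press 1 mm more, as before, and withdraw up and away towards the start side.

Call:
jog_arm(rows=[1,0,0,-1,0,0,0,1,0,0,-1,0,0,0,1,0,0,20,0,0,0,1,0,0,60,0,0,0,1,0,0,110,0,0,0,1,0,0,160,0,0,0,1,-30,40,165,0,0,0,1,-60,80,165,0,0,0,1,-90,120,165,0,0,0,1,-120,160,165,0,0,0,1,-150,200,165,0,0,0,1,-180,240,165,0,0,0,1,-210,280,165,0,0,0,1,-230,320,165,0,0,0,1,-250,360,165,0,0,0,1,-280,400,165,0,0,0,1,-310,440,165,0,0,0,1,-310,440,165,0,0,0,1,-310,440,165,0,0,0])

```text
time_s: 9.1
tcp_pos: [0.251, 0.4767, 0.2389]
tool_rot: [-0.045, 0.999, -0.001, -0.0]
ft_force: [0.5, -0.0, 0.4]
width: 0.0004
```

```bash
python3 - <<'E'
from h import *
s=snap('top','t4'); cols('top0'); cols('t4')
f=[cv2.resize(np.ascontiguousarray(load(k)['pixels'][180:245,260:440]),(800,289),interpolation=cv2.INTER_CUBIC) for k in('top0','t4')]
cv2.imwrite('pics/m4.png',np.vstack(f)[:,:,::-1])
st=status.read_state(); print(st['tcp_pos'],st['time_s'])
E
```

```text
top0 pear [159. 161. 145.]
top0 refl [159. 162. 156.]
top0 globe [159. 162. 159.]
top0 candle [159. 162. 158.]
t4 pear [159. 163. 152.]
t4 refl [159. 162. 156.]
t4 globe [159. 162. 147.]
t4 candle [159. 162. 159.]
[0.25197319 0.47598598 0.23907688] 9.15
```

View pics/m4.png

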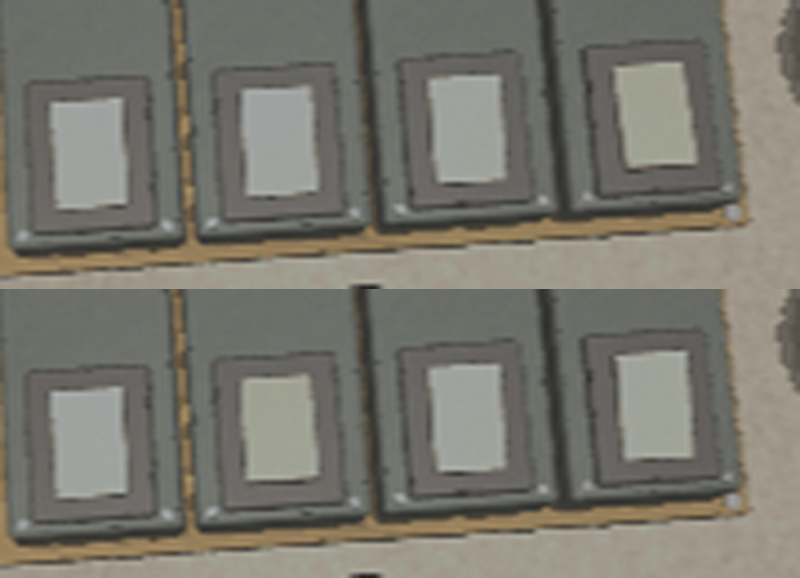

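View pics/t4.png

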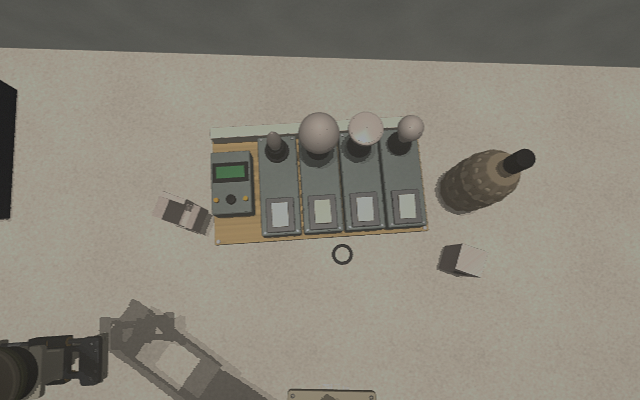

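The globe paddle (crop 280,430) now has the warm tint of an on switch, the pear paddle (655,405) has lost it, and candle and reflector are unchanged. The ring, cartons, lamp base and bulbs are at their original pixels.

```bash
python3 -c "
from plant import finish_job; print(finish_job())"
```

```text
the job is handed in; nothing more can be done
None
```

I switched the pear bulb off first, then switched the globe bulb on, pressing lightly with the shut fingertips each time. The arm then withdrew clear of the board, and the job was handed in at about 9.2 s of the 34 s allowed.

- **Pear off before globe on:** I checked the pear switch in the top view before touching the globe. Its colour alone was ambiguous because the picture's exposure had changed. I took it as off from the paddle's outline and from its tint matching the trend across its neighbours.
- **Final state:** the last top view shows the globe paddle with the warm tint the pear had when on, and the pear paddle without it. Candle and reflector look unchanged.
- **Surroundings:** bulbs, cartons, lamp base and ring look unmoved, compared by eye with the first top view.
- **Force:** readings with the tip down on each switch were about 2 to 3 N, near the sensor noise. I did not read the force during the final 1 mm of each press.

No check failed. The only disagreement was about 4 mm between the wrist and top cameras on the pear paddle position. I shifted the press 2 mm towards the wrist reading.

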